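# Make up the bench tray and the glazing tray

### The job

Make up the two wooden station trays for the morning from the stock standing on the counter. The bench tray with two round wells gets the flour shaker and the kitchen timer, one upright in each well (either way round); the glazing tray gets the jam jar upright in its round well and the pastry brush lying flat in the bay beside it, bristles to the back of the bay and the handle out through the notch in front. The sugar pourer looks like the flour shaker but is not wanted: leave it standing where it is.

Things in the scene. Friction and masses are not known exactly. Their poses are not given: they have to be found in the camera images.
- bench_tray: bench tray: fixed light wooden tray, 106 (x) x 198 (y) x 26 mm, with two equal round wells only. Origin under its centre, on the counter; x to its back (away from the robot within 10 degrees), y left, z up. Well centres at x 0, y +47 and -47 mm; wells 86 mm wide, flat floor 8 mm and deck 26 mm above the counter.
- glazing_tray: glazing tray: fixed light wooden tray, 134 (x) x 162 (y) x 26 mm. Origin and axes like the bench tray. One round well, 79 mm wide, centre x 0, y +33. Brush bay along x, centre line y -43, 56 mm wide, from its back wall x +59 to the front rim x -57 to -67 mm, which has a 38 mm notch down to the floor for the handle. Floors 8 mm, deck 26 mm above the counter.
- flour_shaker: flour shaker: pale steel can 69 mm across, 118 mm tall, with a broad domed top, the wider of the two pale shakers; loose, upright, 0.15 to 0.31 kg. Origin at the centre of its underside, z up. Grip round the body, 40 to 85 mm above its foot.
- timer: kitchen timer: low cream round wind-up timer, 66 mm across, 60 mm tall; loose, 0.14 kg. Origin at the centre of its underside, z up. The dial on top does not turn here; grip it round its side, 64 mm across, 36 to 50 mm above the foot. (One more at the far back is part of the room.)
- jam_jar: jam jar: small jar of orange preserve with a screw lid, 59 mm across, 66 mm tall; loose, 0.15 to 0.25 kg. Origin at the centre of its underside, z up. Grip round its upper half.
- brush: pastry brush, 197 mm long, loose, flat at the right, 0.06 kg. Origin mid-length at the underside; y points from bristles to handle. Handle 22 wide, 14 high, y -20 to +98 mm; ferrule 36 wide, 16 high, y -50 to -20; bristles 34 wide, from y -98. Centre of mass y -8. In place: its y along the tray's -x, origin at tray x -48, y -43, underside 8 mm up; hold it at y +50, outside the tray.
- sugar_pourer: sugar pourer, not wanted: pale, 60 mm across, 122 mm tall, with a small spout on a narrower top; loose, upright among the stock. Origin at the centre of its underside, z up. (Other shakers far at the back are part of the room.)

How it is judged:
At the end, for the whole second after the job is handed in: Flour shaker and timer upright on the floor of a bench-tray well each, jar likewise in its well (13 mm per axis, tilt 0.1 rad); brush flat in the bay, bristles to the back (+-15 mm along, 16 mm across, 0.25 rad), handle out; all released, at rest. Sugar pourer upright, within 25 mm of its start (x of flour_shaker in the frame of bench_tray between -0.013 and 0.013 m and (y of flour_shaker in the frame of bench_tray between 0.034 and 0.06 m or y of flour_shaker in the frame of bench_tray between -0.06 and -0.034 m) and z of flour_shaker in the frame of bench_tray between 0.004 and 0.013 m and angle between each of flour_shaker, timer, jam_jar, brush, sugar_pourer's own z axis and vertical below 0.1 rad and linear speed of each of flour_shaker, timer, jam_jar, brush below 0.02 m/s and angular speed of each of flour_shaker, timer, jam_jar, brush below 0.2 rad/s and x of timer in the frame of bench_tray between -0.013 and 0.013 m and (y of timer in the frame of bench_tray between 0.034 and 0.06 m or y of timer in the frame of bench_tray between -0.06 and -0.034 m) and z of timer in the frame of bench_tray between 0.004 and 0.013 m and x of jam_jar in the frame of glazing_tray between -0.013 and 0.013 m and y of jam_jar in the frame of glazing_tray between 0.02 and 0.046 m and z of jam_jar in the frame of glazing_tray between 0.004 and 0.013 m and y of glazing_tray in the frame of brush between -0.066 and -0.036 m and y of brush in the frame of glazing_tray between -0.059 and -0.027 m and angle between the y axis of brush and the x axis of glazing_tray, either way round below 0.25 rad and z of brush in the frame of glazing_tray between 0.003 and 0.013 m and distance of sugar_pourer from where it was at the start of the episode below 0.025 m); the robot touches nothing.
It fails at once if the sugar pourer is lifted or knocked over (height (world z) of sugar_pourer above 0.02 m or angle between sugar_pourer's own z axis and vertical above 0.5 rad).
It also fails if it takes over 102 s, if anything falls off the work surface, if the arm or the gripper's body presses on something with over 40 N, if the wrist force passes 120 N, or if a joint passes its speed limit or range.

### The arm

A 7-joint arm with a two-finger parallel gripper is mounted at the origin on a cart in front of the work surface, level with it; the furniture and walls round the work are solid. World frame = base frame: x ahead of the robot, y to its left, z up, the work surface at z = 0. Lengths are in m, angles in rad, forces in N, time in s.
With the tool pointing down it reaches from about 0.35 to 0.9 m from the base axis. Payload 7.2 kg.
Tool frame: the origin (TCP) lies at the very end of the fingers, on their centre line; the grasp point (between the pads) lies 19 mm behind it; z points along the fingers, y is the line along which they close (so a half turn about z gives the same grasp; the last joint's range is limited). The gripper opens to 85 mm and grips with 20 to 120 N. Pads are 22 mm wide; open, the fingers measure 114 mm over their backs; the gripper's body (76 mm by 85 mm) begins 54 mm behind the grasp point. The pads swing forward as they close: fully open they stand 13 mm farther back than shut.
Start: joints at [-1.195, 0.411, -0.013, 1.596, 0.006, 1.134, -0.082], TCP at [0.268, 0.564, 0.231] pointing down, gripper open.
Joint ranges: [-2.95, 2.95], [-0.29, 1.99], [-1.47, 1.44], [0.14, 2.54], [-1.03, 4.17], [0.13, 1.85], [-2.86, 2.86]. Speed limits (rad/s): [2.39, 2.39, 3.01, 3.01, 3.14, 3.14, 3.14].

### API

Orientations are given as a unit quaternion [x, y, z, w].
In Python, from plant import manip, capture, camera_info, sign_off gives the robot as it stands (manip), with the cameras as plain functions and the job as plain functions.
- The arm moves only by the tool drive_effector, called as name([rows], argument=value, ...), one row to a line, values as JSON. Schema: {"type":"object","properties":{"moves":{"type":"array","items":{"type":"array","prefixItems":[{"type":"number"},{"type":"array","items":{"type":"number"},"minItems":3,"maxItems":3},{"type":"array","items":{"type":"number"},"minItems":3,"maxItems":3}],"minItems":3,"maxItems":3},"minItems":1,"maxItems":10},"clamp_n":{"type":"number"},"only":{"type":"string"},"quiet":{"type":"boolean"},"lines":{"type":"string"}},"required":["moves"],"additionalProperties":false}. moves is a list of rows, 1 to 10 of them, each written [opening, [dx, dy, dz], [rx, ry, rz]]: the opening from 0.0 (shut) to 1.0 (fully open), then dx, dy, dz in m, then a rotation vector rx, ry, rz in rad; each row is the pose to reach, as a shift and turn from the pose commanded when the call began, along the tool's axes at that moment; what a row does not reach only later rows make up. A row lasts 1/12 s, in which the tool goes at most 0.0417 m and 0.125 rad, less where a joint would pass 70% of its speed; a pose out of reach is approached as far as the arm can. The fingers move at their own pace and stop on an object; clamp_n is the grip in N (left out, the last holds). Time passes only in rows, so rows that do not move let the fingers close. The tool returns the time, the measured TCP pose, the force, the opening and the grip force at its end. only (a regular expression) keeps the lines of the reply that match it, lines (a string "A,B") keeps lines A to B, and quiet returns only ok. Input that does not fit is refused with a message, and nothing moves.
- manip.get_state(): the state, without advancing time (a new reading comes with each control period).
- capture(name): name is "scene" or "top"; returns the picture (480x640x3 uint8, red, green, blue); there is no depth.
- camera_info(name): a dict with "camera_matrix" (3x3 intrinsics, pixels), "dist_coeffs" ([k1, k2, p1, p2, k3] as OpenCV has them; the pictures are not rectified), "rvec" (rotation vector, rad) and "tvec" (3), from world to camera coordinates, as OpenCV has them. Camera axes: x right, y down, z forward; pixel columns grow to the right and rows downward; lengths in m; the calibration is good to about 2 mm. A picture is of the moment at which its call begins. camera_info takes no time and is no camera call.
- sign_off(): hands the job in; it is judged then, once.
The state is a dict: "time_s": time; "qpos": joint angles; "qvel": joint speeds; "joint_torque": joint torques, N m; "eef_pos": TCP position; "orientation": TCP orientation; "contact_force": force on the tool from outside, world axes, zero at the start; "ft_torque": the same for the moment, N m; "grip_width": opening from 0.0 (shut) to 1.0 (fully open); "finger_force": force on a finger pad.
Only numpy, scipy, OpenCV 4.12 (cv2) and the standard library are available. Lean on these libraries where they do the work, as an engineer would, in place of code of your own. Each camera call takes 0.05 s, during which the arm holds its last target. There are 200 camera calls.

## Working session

There is one attempt and no reset: what is moved stays moved. The work goes in short steps, Python scripts to look and compute and a tool call to move; the robot and the scene stay as the last step left them, time stands still between calls to the robot, and variables do not carry over. Pictures are saved under pics/ and viewed, at most 14 in all, crops included, and the job is handed in when it is done.

```bash
ls; mkdir -p pics; python3 - <<'E'
from plant import manip, capture, camera_info, sign_off
import cv2
for n in("scene","top"):
    i=capture(n); cv2.imwrite(f"pics/{n}0.png",i[...,::-1]); c=camera_info(n); print(n,c)
s=manip.get_state();print(s)
E
```

```text
pics
plant.py
scene {'camera_matrix': array([[462.5202704 ,   0.        , 324.26100547],
       [  0.        , 462.5202704 , 237.03679858],
       [  0.        ,   0.        ,   1.        ]]), 'dist_coeffs': array([-0.11147692,  0.        ,  0.        ,  0.        ,  0.        ]), 'rvec': array([ 1.83208637, -1.02058541,  0.66500733]), 'tvec': array([-0.32017235,  0.20855246,  0.99256149])}
top {'camera_matrix': array([[468.71753581,   0.        , 317.8405508 ],
       [  0.        , 468.71753581, 238.15193358],
       [  0.        ,   0.        ,   1.        ]]), 'dist_coeffs': array([-0.07192815,  0.        ,  0.        ,  0.        ,  0.        ]), 'rvec': array([ 2.16788156, -2.11834698,  0.15686267]), 'tvec': array([-0.06587038,  0.51677413,  1.07827235])}
{'time_s': 0.1, 'qpos': array([-1.19521388,  0.41183944, -0.01269302,  1.59689922,  0.00561483,
        1.13429907, -0.08218031]), 'qvel': array([ 0.00071189, -0.00106789,  0.00122396, -0.00114375,  0.00066929,
       -0.00019523, -0.00025093]), 'joint_torque': array([ 2.05930242e-03, -6.01830983e+01,  6.83777332e-01, -3.00091302e+01,
        1.39764088e-02,  6.45397289e-03,  1.56036242e-05]), 'eef_pos': array([0.26821816, 0.56406353, 0.23055013]), 'orientation': array([ 2.20058987e-01,  9.75486312e-01, -6.98164428e-04, -9.60639988e-05]), 'contact_force': array([ 0.27528694, -0.20992771, -0.31617414]), 'ft_torque': array([-0.04390454,  0.00970151, -0.026576  ]), 'finger_force': 0.0, 'grip_width': 0.997514923079295}
```

View pics/scene0.png

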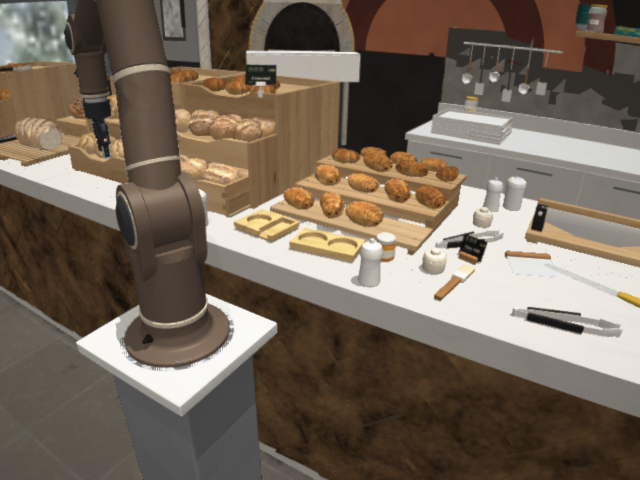

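View pics/top0.png

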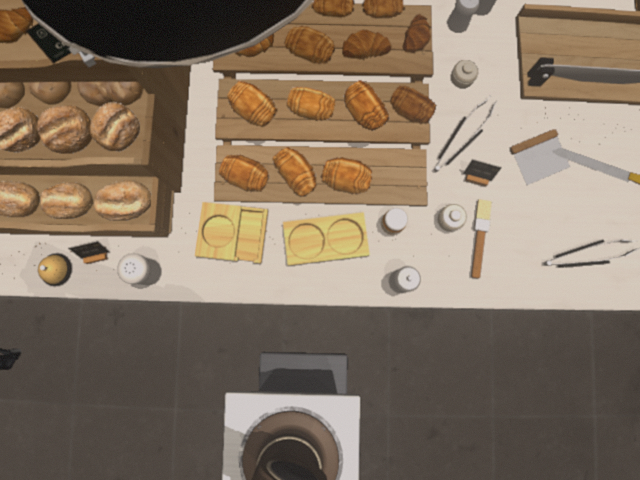

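The top view shows the glazing tray (232,232), bench tray (326,238), a pale can with a perforated dome (133,268), a pale can with a small knob (405,279), the jar (395,220), timer (452,217) and brush (482,240). In the scene view the near can is at (370,262), with part of the other one behind the arm at (205,205). I'll zoom in to tell the two shakers apart.

```bash
cat >h.py <<'E'
import cv2,numpy as np
from plant import manip, capture, camera_info, sign_off
from scipy.spatial.transform import Rotation as R
C={n:camera_info(n) for n in("scene","top")}
def ray(n,uv):
    c=C[n];p=cv2.undistortPoints(np.float64([[uv]]),c["camera_matrix"],c["dist_coeffs"])[0,0]
    M=cv2.Rodrigues(c["rvec"])[0];return -M.T@c["tvec"],M.T@np.r_[p,1]
def plane(n,uv,z):
    o,d=ray(n,uv);return o+d*(z-o[2])/d[2]
def two(a,b):  # scene uv, top uv -> midpoint and gap
    o,d=ray("scene",a);p,e=ray("top",b)
    s=np.linalg.lstsq(np.c_[d,-e],p-o,rcond=None)[0];x,y=o+d*s[0],p+e*s[1]
    return (x+y)/2,np.linalg.norm(x-y)
def proj(n,X):
    c=C[n];return cv2.projectPoints(np.float64(X).reshape(-1,1,3),c["rvec"],c["tvec"],c["camera_matrix"],c["dist_coeffs"])[0][:,0]
def off(X,yaw=None):
    "shift to world X (TCP) in tool axes, from commanded~measured; tool y-axis yaw"
    s=manip.get_state();r=R.from_quat(s["orientation"]);y=r.as_matrix()[:,1]
    print("tcp",s["eef_pos"].round(4),"yawy",np.degrees(np.arctan2(y[1],y[0])).round(1),"d tool",(r.inv().apply(np.array(X)-s["eef_pos"])).round(4),"t",s["time_s"])
E
python3 - <<'E'
from h import *
s=cv2.imread("pics/scene0.png");t=cv2.imread("pics/top0.png")
f=lambda i,x,y,w,h:cv2.resize(i[y:y+h,x:x+w],(400,300),interpolation=cv2.INTER_CUBIC)
cv2.imwrite("pics/z1.png",np.vstack([np.hstack([f(t,80,220,120,90),f(t,370,195,140,105)]),np.hstack([f(s,140,170,120,90),f(s,340,220,140,105)])]))
cv2.imwrite("pics/z2.png",np.vstack([cv2.resize(t[195:275,185:385],(800,320),interpolation=cv2.INTER_CUBIC),cv2.resize(s[200:270,220:395],(800,280)  ,interpolation=cv2.INTER_CUBIC)]))
for uv,z in [((133,268),.118),((405,279),.12),((395,220),.066),((452,217),.06),((482,240),.014),((232,232),.026),((326,238),.026)]: print(uv,plane("top",uv,z).round(3))
E
```

```text
(133, 268) [0.43  0.354 0.118]
(405, 279) [ 0.42  -0.247  0.12 ]
(395, 220) [ 0.561 -0.234  0.066]
(452, 217) [ 0.573 -0.37   0.06 ]
(482, 240) [ 0.527 -0.457  0.014]
(232, 232) [0.53  0.154 0.026]
(326, 238) [ 0.521 -0.074  0.026]
```

View pics/z1.png

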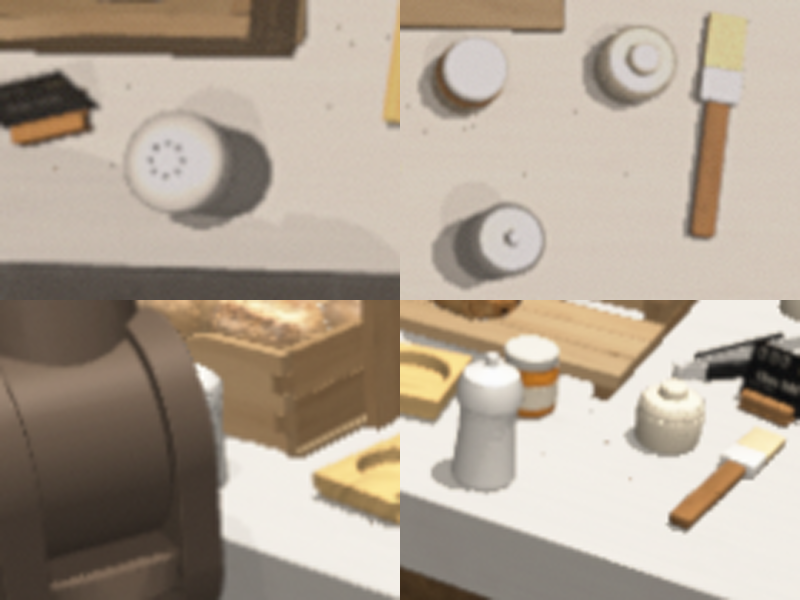

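View pics/z2.png

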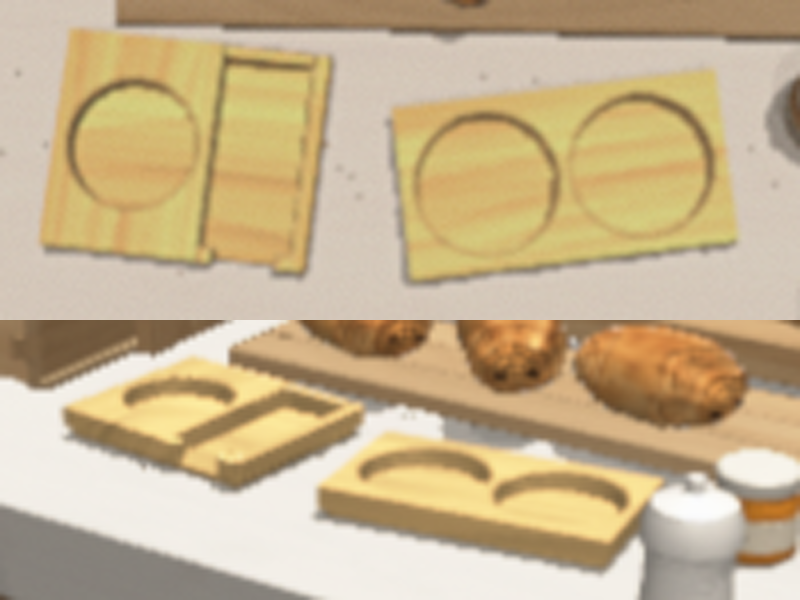

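The left can (133,268) has the broad perforated dome, so it should be the flour shaker. The can at (405,279) has the small spout, so it should be the sugar pourer. I'll check their widths and measure everything.

```bash
cat >>h.py <<'E'
def blob(i,lo,hi,box,k=3):
    x,y,w,h=box;m=np.zeros(i.shape[:2],np.uint8)
    m[y:y+h,x:x+w]=cv2.inRange(cv2.cvtColor(i[y:y+h,x:x+w],cv2.COLOR_BGR2HSV),lo,hi)
    m=cv2.morphologyEx(m,cv2.MORPH_CLOSE,np.ones((k,k)))
    return max(cv2.findContours(m,0,cv2.CHAIN_APPROX_NONE)[0],key=cv2.contourArea)
E
python3 - <<'E'
from h import *
s=cv2.imread("pics/scene0.png");t=cv2.imread("pics/top0.png")
print("cams",ray("scene",(0,0))[0].round(3),ray("top",(0,0))[0].round(3))
for n,a,b in [("timer knob",(435.9,250.5),(454.7,215)),("jar lid",(386.2,237.2),(396.3,219.5)),("pourer spout",(372.2,240),(409.2,278))]:
    X,g=two(a,b);print(n,X.round(4),g.round(4))
def world(n,c,z): return np.float32([plane(n,p,z)[:2] for p in c[:,0]])
for n,box in [("glaz",(188,195,85,75)),("bench",(277,205,100,65))]:
    c=blob(t,(12,70,110),(32,255,255),box,7);w=world("top",c,.026);r=cv2.minAreaRect(w)
    print(n,cv2.boundingRect(c),np.round(r[0],4),np.round(r[1],4),r[2]);print(cv2.boxPoints(r).round(4).tolist(),proj("top",np.c_[cv2.boxPoints(r),[.026]*4]).round(1).tolist())
for n,box in [("glaz",(225,200,75,42)),("bench",(285,222,82,42))]:
    c=blob(s,(12,70,90),(32,255,255),box,7);h=cv2.convexHull(c);print(n,"scene hull",cv2.approxPolyDP(h,2,True)[:,0].tolist())
c=blob(t,(3,110,60),(16,255,220),(465,225,30,60));r=cv2.minAreaRect(world("top",c,.014));print("handle",r,cv2.boxPoints(r).round(4).tolist())
c=blob(t,(20,50,120),(38,255,255),(465,190,40,40));r=cv2.minAreaRect(world("top",c,.01));print("bristle",r)
# pale shaker widths by gradients along columns
for n,row,a,b in [("flour",268,105,165),("pourer",279,380,430)]: print(n,t[row,a:b].mean(1).astype(int).tolist())
E
```

```text
cams [-0.528 -0.67   0.635] [ 0.353 -0.058  1.143]
timer knob [ 0.5785 -0.3778  0.0575] 0.0007
jar lid [ 0.5626 -0.2369  0.0656] 0.0003
pourer spout [ 0.4226 -0.2559  0.1208] 0.0005
glaz (195, 195, 78, 69) [0.5468 0.1513] [0.171  0.1695] 85.09465026855469
[[0.45509999990463257, 0.07329999655485153], [0.6240000128746033, 0.05889999866485596], [0.6385999917984009, 0.22920000553131104], [0.46970000863075256, 0.24369999766349792]] [[264.1, 263.8], [272.8, 195.1], [204.0, 187.9], [193.8, 256.0]]
bench (283, 212, 86, 54) [ 0.5202 -0.0722] [0.1078 0.1989] 8.48705005645752
[[0.4523000121116638, 0.018200000748038292], [0.48159998655319214, -0.1784999966621399], [0.5881999731063843, -0.16259999573230743], [0.558899998664856, 0.0340999998152256]] [[287.0, 265.5], [369.4, 255.2], [363.2, 211.4], [281.9, 221.5]]
glaz scene hull [[299, 241], [270, 241], [238, 229], [225, 214], [225, 200], [299, 200]]
bench scene hull [[366, 222], [366, 236], [352, 261], [292, 248], [285, 234], [285, 222]]
handle ((0.49195313453674316, -0.44566580653190613), (0.01856348104774952, 0.11449557542800903), 81.68978881835938) [[0.4339999854564667, -0.4465999901294708], [0.5472999811172485, -0.46309998631477356], [0.5498999953269958, -0.4447999894618988], [0.436599999666214, -0.42820000648498535]]
bristle ((0.6057347059249878, -0.46439334750175476), (0.03456241637468338, 0.048035018146038055), 81.04430389404297)
flour [186, 186, 185, 185, 186, 185, 188, 188, 184, 192, 198, 191, 174, 176, 191, 199, 204, 206, 202, 182, 163, 195, 207, 206, 204, 206, 207, 207, 195, 170, 175, 200, 206, 207, 203, 205, 207, 206, 204, 199, 184, 158, 129, 113, 99, 93, 90, 95, 94, 92, 92, 97, 93, 92, 93, 111, 157, 194, 199, 199]
pourer [198, 181, 157, 139, 138, 138, 139, 134, 122, 99, 90, 90, 88, 90, 90, 99, 105, 130, 184, 205, 206, 204, 205, 206, 206, 202, 162, 126, 139, 181, 192, 196, 205, 206, 207, 208, 206, 209, 204, 184, 163, 191, 201, 199, 199, 199, 199, 199, 198, 199]
```

Triangulated heights match the text: timer 58 mm, jar 66 mm, pourer 121 mm. The bench tray comes out at 108x199 mm with yaw +8.5 deg. Next are the glazing tray, deck heights, brush height and a first move towards the flour shaker.

```bash
python3 - <<'E'
from h import *
t=cv2.imread("pics/top0.png")
for n,a,b in [("b BL",(303.1,228.5),(283,221.8)),("b FL",(289.6,242.5),(287,265)),("b BR",(365,239.3),(364.3,212.5)),("g BL",(263.1,209.5),(202,202.5)),("g BR",(299.2,221),(268.3,209.3)),("g FL",(234.2,223),(195.5,256.8)),("brush end",(436.3,297.7),(476,277.6))]:
    X,g=two(a,b);print(n,X.round(4),g.round(4))
c=blob(t,(18,90,150),(32,255,255),(190,201,83,70),5)
w=np.float32([plane("top",p,.026)[:2] for p in c[:,0]]);r=cv2.minAreaRect(w);print(r,cv2.boxPoints(r).round(4).tolist())
g=[plane("top",p,.026) for p in [(202,202.5),(268.3,209.3),(260.8,264),(195.5,256.8)]];print(np.round(g,4).tolist(),np.mean(g,0).round(4))
# well / dome circles
G=cv2.cvtColor(cv2.resize(t,None,fx=4,fy=4,interpolation=cv2.INTER_CUBIC),cv2.COLOR_BGR2GRAY)
for n,(x,y),h,z,rr in [("gwell",(217,230),25,.026,(55,80)),("flour",(132,268),30,.09,(50,75)),("bw1",(307,241),25,.026,(55,85)),("bw2",(345,236),25,.026,(55,85)),("timer",(452,217),22,.03,(40,65))]:
    q=cv2.HoughCircles(G[4*(y-h):4*(y+h),4*(x-h):4*(x+h)],cv2.HOUGH_GRADIENT,1.5,200,param1=100,param2=15,minRadius=rr[0],maxRadius=rr[1])
    if q is not None:
        u,v,R_=q[0,0]; p=((u-1.5)/4+x-h,(v-1.5)/4+y-h);P=plane("top",p,z);d=np.linalg.norm(plane("top",(p[0]+R_/4,p[1]),z)-P);print(n,p,P.round(4),"dia",2*d)
off([.43,.35,.2])
E
```

```text
b BL [0.5571 0.0338 0.0234] 0.0052
b FL [0.4543 0.0177 0.0229] 0.0021
b BR [ 0.5842 -0.1639  0.0299] 0.0024
g BL [0.6033 0.2306 0.0242] 0.0041
g BR [0.5868 0.0693 0.0286] 0.0031
g FL [0.4685 0.2397 0.0231] 0.0014
brush end [ 0.433  -0.4383  0.0093] 0.006
((0.5300294160842896, 0.156367689371109), (0.16228613257408142, 0.1335127353668213), 85.09471893310547) [[0.45660001039505005, 0.0812000036239624], [0.5896000266075134, 0.0697999969124794], [0.6035000085830688, 0.23149999976158142], [0.47049999237060547, 0.24289999902248383]]
[[0.6017, 0.2318, 0.026], [0.5882, 0.0684, 0.026], [0.4543, 0.0811, 0.026], [0.4678, 0.2395, 0.026]] [0.528  0.1552 0.026 ]
gwell (np.float32(218.8125), np.float32(231.8125)) [0.53   0.1863 0.026 ] dia 0.08629468247836355
flour (np.float32(147.5625), np.float32(271.1875)) [0.4257 0.3306 0.09  ] dia 0.06243933932778387
bw1 (np.float32(306.1875), np.float32(241.3125)) [ 0.5117 -0.026   0.026 ] dia 0.08983501256371727
bw2 (np.float32(344.5625), np.float32(235.9375)) [ 0.5269 -0.1182  0.026 ] dia 0.08701543258748418
timer (np.float32(446.6875), np.float32(219.9375)) [ 0.5713 -0.3656  0.03  ] dia 0.06633899892740933
tcp [0.2682 0.5641 0.2306] yawy 64.6 d tool [-0.238  -0.1238  0.0308] t 0.1
```

```bash
python3 - <<'E'
from h import *
for uv,z in [((129.6,268),.118),((146,269),0)]: print(plane("top",uv,z).round(4))
off([.5785,-.3778,.16])
E
```

```text
[0.4297 0.3615 0.118 ]
[0.4372 0.3682 0.    ]
tcp [0.2682 0.5641 0.2306] yawy 64.6 d tool [-0.6846 -0.7173  0.0716] t 0.1
```

Move: per call .4 m of .992: (-.276,-.289) per call. Rotation .979 in first.

drive_effector([
  [1, [-0.028, -0.029, 0], [0, 0, 0.12]],
  [1, [-0.056, -0.058, 0], [0, 0, 0.24]],
  [1, [-0.084, -0.087, 0], [0, 0, 0.36]],
  [1, [-0.112, -0.116, 0], [0, 0, 0.48]],
  [1, [-0.14, -0.145, 0], [0, 0, 0.6]],
  [1, [-0.168, -0.174, 0], [0, 0, 0.72]],
  [1, [-0.196, -0.203, 0], [0, 0, 0.84]],
  [1, [-0.224, -0.232, 0], [0, 0, 0.96]],
  [1, [-0.252, -0.261, 0], [0, 0, 0.979]],
  [1, [-0.28, -0.29, 0], [0, 0, 0.979]],
], clamp_n=40)

```text
time_s: 0.93
eef_pos: [0.3967, 0.1804, 0.2312]
orientation: [0.653, 0.757, 0.0, -0.0]
contact_force: [0.0, 0.1, -0.3]
grip_width: 1.003
finger_force: 0.0
```

```bash
python3 -c "
from h import *
off([.5785,-.3778,.16])"
```

```text
tcp [0.3967 0.1804 0.2312] yawy 8.4 d tool [-0.5787  0.0984  0.0711] t 0.9333
```

drive_effector([
  [1, [-0.04, 0.007, 0], [0, 0, 0]],
  [1, [-0.08, 0.014, 0], [0, 0, 0]],
  [1, [-0.12, 0.02, 0], [0, 0, 0]],
  [1, [-0.16, 0.027, 0], [0, 0, 0]],
  [1, [-0.2, 0.034, 0], [0, 0, 0]],
  [1, [-0.24, 0.04, 0], [0, 0, 0]],
  [1, [-0.28, 0.048, 0], [0, 0, 0]],
  [1, [-0.32, 0.055, 0], [0, 0, 0]],
  [1, [-0.36, 0.062, 0], [0, 0, 0]],
  [1, [-0.4, 0.07, 0], [0, 0, 0]],
])

```text
time_s: 1.77
eef_pos: [0.525, -0.2048, 0.2311]
orientation: [0.653, 0.758, 0.0, -0.0]
contact_force: [1.0, -0.0, 1.0]
grip_width: 1.001
finger_force: 0.0
```

drive_effector([
  [1, [-0.04, 0.007, 0], [0, 0, 0]],
  [1, [-0.08, 0.014, 0], [0, 0, 0]],
  [1, [-0.12, 0.02, 0.02], [0, 0, 0]],
  [1, [-0.16, 0.026, 0.04], [0, 0, 0]],
  [1, [-0.17, 0.029, 0.06], [0, 0, 0]],
  [1, [-0.17, 0.029, 0.071], [0, 0, 0]],
  [1, [-0.17, 0.029, 0.071], [0, 0, 0]],
])

```text
time_s: 2.35
eef_pos: [0.5767, -0.3666, 0.1562]
orientation: [0.654, 0.757, -0.001, -0.003]
contact_force: [-0.5, 0.7, 0.1]
grip_width: 1.0
finger_force: 0.0
```

```bash
python3 -c "
from h import *
off([.5785,-.3778,.06])
import cv2
i=capture('scene')[...,::-1];cv2.imwrite('pics/s1.png',i)
cv2.imwrite('pics/s1z.png',cv2.resize(i[150:260,140:300],(800,550),interpolation=2))"
```

```text
tcp [ 0.5767 -0.3666  0.1562] yawy 8.4 d tool [-0.0116  0.0007  0.0961] t 2.35
```

View pics/s1z.png

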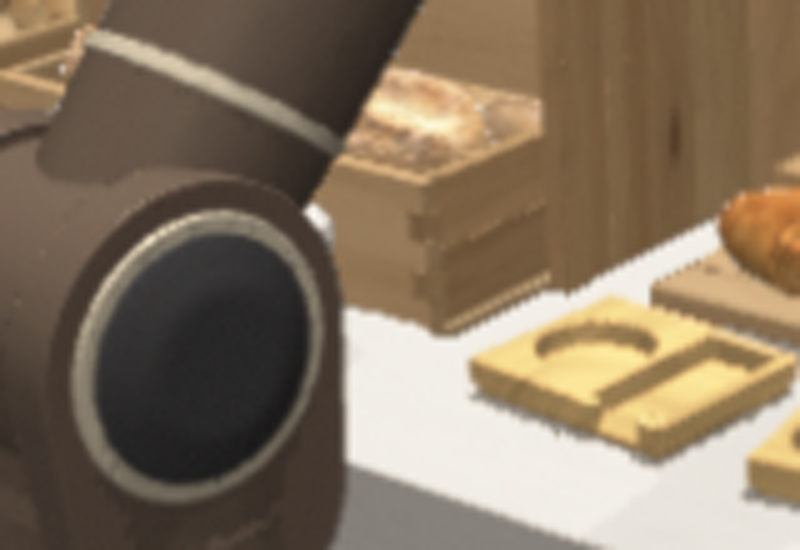

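The shaker is still hidden behind the base column, so only its dome peeks out at about (320,215) in this crop. I'll check it from the right edge visible in the first image. Now I'm descending on the timer.

drive_effector([
  [1, [-0.0116, 0.001, 0.03], [0, 0, 0]],
  [1, [-0.0116, 0.001, 0.06], [0, 0, 0]],
  [1, [-0.0116, 0.001, 0.09], [0, 0, 0]],
  [1, [-0.0116, 0.001, 0.11], [0, 0, 0]],
  [1, [-0.0116, 0.001, 0.125], [0, 0, 0]],
  [1, [-0.0116, 0.001, 0.136], [0, 0, 0]],
  [1, [-0.0116, 0.001, 0.136], [0, 0, 0]],
  [1, [-0.0116, 0.001, 0.136], [0, 0, 0]],
])

```text
time_s: 3.07
eef_pos: [0.582, -0.378, 0.0253]
orientation: [0.653, 0.758, 0.0, 0.0]
contact_force: [0.0, 0.0, 0.4]
grip_width: 1.001
finger_force: 0.0
```

```bash
python3 -c "
from h import *
off([.5785,-.3778,.02])
# tangent check of flour shaker
for uv in [(207.5,224),(206.6,198.5)]:
    o,d=ray('scene',uv);a=np.array([.430,.3615])
    n=np.array([-d[1],d[0]])/np.hypot(d[0],d[1]);k=d[:2]@(a-o[:2])/(d[:2]@d[:2]);print('tangent dist',n@(a-o[:2]),'z there',(o+k*d)[2])"
```

```text
tcp [ 0.582  -0.378   0.0253] yawy 8.5 d tool [ 0.0007 -0.0035  0.0053] t 3.0667
tangent dist 0.030382562755663645 z there 0.00022469593526874831
tangent dist 0.034900253402599946 z there 0.08905014598020022
```

drive_effector([
  [1, [0, -0.0035, 0.005], [0, 0, 0]],
  [1, [0, -0.0035, 0.005], [0, 0, 0]],
  [0, [0, -0.0035, 0.005], [0, 0, 0]],
  [0, [0, -0.0035, 0.005], [0, 0, 0]],
  [0, [0, -0.0035, 0.005], [0, 0, 0]],
  [0, [0, -0.0035, 0.005], [0, 0, 0]],
  [0, [0, -0.0035, 0.005], [0, 0, 0]],
  [0, [0, -0.0035, 0.005], [0, 0, 0]],
], clamp_n=40)

```text
time_s: 3.73
eef_pos: [0.5785, -0.379, 0.0208]
orientation: [0.653, 0.757, 0.0, 0.001]
contact_force: [-1.4, 1.3, 7.7]
grip_width: 0.722
finger_force: 42.4
```

```bash
python3 -c "
from h import *
off([.5272,-.1187,.16])"
```

```text
tcp [ 0.5785 -0.379   0.0208] yawy 8.5 d tool [ 0.265  -0.0121 -0.1393] t 3.7333
```

drive_effector([
  [0, [0, 0, -0.02], [0, 0, 0]],
  [0, [0, 0, -0.05], [0, 0, 0]],
  [0, [0, 0, -0.085], [0, 0, 0]],
  [0, [0.02, 0, -0.12], [0, 0, 0]],
  [0, [0.055, -0.003, -0.139], [0, 0, 0]],
  [0, [0.09, -0.005, -0.139], [0, 0, 0]],
  [0, [0.13, -0.007, -0.139], [0, 0, 0]],
  [0, [0.17, -0.009, -0.139], [0, 0, 0]],
  [0, [0.21, -0.011, -0.139], [0, 0, 0]],
  [0, [0.25, -0.012, -0.139], [0, 0, 0]],
])

```text
time_s: 4.57
eef_pos: [0.5284, -0.1315, 0.1586]
orientation: [0.653, 0.757, 0.0, 0.0]
contact_force: [0.2, 0.7, -0.8]
grip_width: 0.721
finger_force: 44.6
```

drive_effector([
  [0, [0.015, 0, 0], [0, 0, 0]],
  [0, [0.015, 0, 0], [0, 0, 0]],
  [0, [0.015, 0, 0], [0, 0, 0]],
  [0, [0.015, 0, 0], [0, 0, 0]],
])

```text
time_s: 4.9
eef_pos: [0.5272, -0.1194, 0.1587]
orientation: [0.653, 0.757, 0.0, 0.001]
contact_force: [0.3, -0.2, -1.4]
grip_width: 0.724
finger_force: 44.6
```

```bash
python3 -c "
from h import *
off([.5272,-.1187,.031])"
```

```text
tcp [ 0.5272 -0.1194  0.1587] yawy 8.4 d tool [ 0.0008 -0.      0.1277] t 4.9
```

drive_effector([
  [0, [0, 0, 0.03], [0, 0, 0]],
  [0, [0, 0, 0.06], [0, 0, 0]],
  [0, [0, 0, 0.09], [0, 0, 0]],
  [0, [0, 0, 0.11], [0, 0, 0]],
  [0, [0, 0, 0.12], [0, 0, 0]],
  [0, [0, 0, 0.128], [0, 0, 0]],
  [0, [0, 0, 0.1285], [0, 0, 0]],
  [0, [0, 0, 0.1285], [0, 0, 0]],
])

```text
time_s: 5.57
eef_pos: [0.5275, -0.1196, 0.0303]
orientation: [0.653, 0.757, 0.0, 0.001]
contact_force: [1.1, -0.1, -1.3]
grip_width: 0.721
finger_force: 44.6
```

drive_effector([
  [0.82, [0, 0, 0], [0, 0, 0]],
  [0.82, [0, 0, 0], [0, 0, 0]],
  [0.85, [0, 0, 0], [0, 0, 0]],
  [0.9, [0, 0, -0.01], [0, 0, 0]],
  [1, [0, 0, -0.03], [0, 0, 0]],
  [1, [0, 0, -0.06], [0, 0, 0]],
  [1, [0, 0, -0.1], [0, 0, 0]],
  [1, [0, 0, -0.13], [0, 0, 0]],
])

```text
time_s: 6.23
eef_pos: [0.5271, -0.1189, 0.163]
orientation: [0.653, 0.757, 0.0, 0.001]
contact_force: [1.4, 0.8, -0.5]
grip_width: 0.998
finger_force: 0.0
```

```bash
python3 -c "
from h import *
off([.5626,-.2369,.13])"
```

```text
tcp [ 0.5271 -0.1189  0.163 ] yawy 8.4 d tool [-0.1219  0.0177  0.0331] t 6.2333
```

drive_effector([
  [1, [-0.012, 0.002, 0], [0, 0, -0.12]],
  [1, [-0.024, 0.004, 0], [0, 0, -0.24]],
  [1, [-0.036, 0.006, 0], [0, 0, -0.36]],
  [1, [-0.05, 0.008, 0], [0, 0, -0.48]],
  [1, [-0.062, 0.01, 0], [0, 0, -0.6]],
  [1, [-0.075, 0.011, 0], [0, 0, -0.72]],
  [1, [-0.09, 0.013, 0], [0, 0, -0.84]],
  [1, [-0.1, 0.015, 0], [0, 0, -0.96]],
  [1, [-0.115, 0.017, 0], [0, 0, -1.08]],
  [1, [-0.122, 0.0177, 0], [0, 0, -1.2]],
])

```text
time_s: 7.07
eef_pos: [0.5627, -0.2385, 0.161]
orientation: [0.109, 0.994, -0.001, 0.001]
contact_force: [0.6, -0.5, 1.2]
grip_width: 1.004
finger_force: 0.0
```

drive_effector([
  [1, [0, 0, 0], [0, 0, -0.12]],
  [1, [0, 0, 0], [0, 0, -0.138]],
  [1, [0, 0, 0.02], [0, 0, -0.138]],
  [1, [0, 0, 0.03], [0, 0, -0.138]],
  [1, [0, 0, 0.03], [0, 0, -0.138]],
])

```text
time_s: 7.48
eef_pos: [0.561, -0.2354, 0.1279]
orientation: [0.043, 0.999, 0.001, -0.002]
contact_force: [-0.5, 0.0, 0.5]
grip_width: 1.002
finger_force: 0.0
```

```bash
python3 -c "
from h import *
off([.5626,-.2369,.027])"
```

```text
tcp [ 0.561  -0.2354  0.1279] yawy 85.0 d tool [-0.0021 -0.0015  0.1009] t 7.4833
```

drive_effector([
  [1, [-0.001, -0.001, 0.03], [0, 0, 0]],
  [1, [-0.001, -0.001, 0.06], [0, 0, 0]],
  [1, [-0.001, -0.001, 0.08], [0, 0, 0]],
  [1, [-0.001, -0.001, 0.095], [0, 0, 0]],
  [1, [-0.001, -0.001, 0.1], [0, 0, 0]],
  [1, [-0.001, -0.001, 0.1], [0, 0, 0]],
])

```text
time_s: 7.98
eef_pos: [0.5627, -0.237, 0.029]
orientation: [0.043, 0.999, 0.0, -0.001]
contact_force: [-0.8, 0.6, -0.2]
grip_width: 1.001
finger_force: 0.0
```

drive_effector([
  [0, [0, 0, 0], [0, 0, 0]],
  [0, [0, 0, 0], [0, 0, 0]],
  [0, [0, 0, 0], [0, 0, 0]],
  [0, [0, 0, 0], [0, 0, 0]],
  [0, [0, 0, 0], [0, 0, 0]],
  [0, [0, 0, 0], [0, 0, 0]],
  [0, [0, 0, 0], [0, 0, 0]],
], clamp_n=45)

```text
time_s: 8.57
eef_pos: [0.5645, -0.2374, 0.0319]
orientation: [0.042, 0.999, 0.0, 0.001]
contact_force: [-1.9, 2.0, 7.3]
grip_width: 0.642
finger_force: 47.0
```

```bash
python3 -c "
from h import *
off([.5323,.1889,.16])"
```

```text
tcp [ 0.5645 -0.2374  0.0319] yawy 85.1 d tool [ 0.0679  0.4221 -0.1282] t 8.5667
```

drive_effector([
  [0, [0, 0, -0.02], [0, 0, 0]],
  [0, [0, 0, -0.05], [0, 0, 0]],
  [0, [0, 0, -0.09], [0, 0, 0]],
  [0, [0, 0.02, -0.12], [0, 0, 0]],
  [0, [0.005, 0.05, -0.128], [0, 0, 0]],
  [0, [0.014, 0.09, -0.128], [0, 0, 0]],
  [0, [0.02, 0.13, -0.128], [0, 0, 0]],
  [0, [0.027, 0.17, -0.128], [0, 0, 0]],
  [0, [0.034, 0.21, -0.128], [0, 0, 0]],
  [0, [0.04, 0.25, -0.128], [0, 0, 0]],
])

```text
time_s: 9.4
eef_pos: [0.5442, 0.0167, 0.1589]
orientation: [0.043, 0.999, 0.0, 0.001]
contact_force: [1.0, 0.3, -1.6]
grip_width: 0.641
finger_force: 48.9
```

drive_effector([
  [0, [0.007, 0.04, 0], [0, 0, 0]],
  [0, [0.013, 0.08, 0], [0, 0, 0]],
  [0, [0.02, 0.12, 0], [0, 0, 0]],
  [0, [0.027, 0.15, 0], [0, 0, 0]],
  [0, [0.028, 0.17, 0], [0, 0, 0]],
  [0, [0.028, 0.172, 0], [0, 0, 0]],
  [0, [0.028, 0.172, 0], [0, 0, 0]],
  [0, [0.028, 0.172, 0], [0, 0, 0]],
])

```text
time_s: 10.07
eef_pos: [0.5316, 0.1878, 0.1583]
orientation: [0.043, 0.999, -0.0, 0.0]
contact_force: [-0.1, -0.7, -1.8]
grip_width: 0.64
finger_force: 48.9
```

```bash
python3 -c "
from h import *
off([.5323,.1889,.042])"
```

```text
tcp [0.5316 0.1878 0.1583] yawy 85.1 d tool [-0.0006  0.0012  0.1163] t 10.0667
```

drive_effector([
  [0, [-0.001, 0.001, 0.03], [0, 0, 0]],
  [0, [-0.001, 0.001, 0.06], [0, 0, 0]],
  [0, [-0.001, 0.001, 0.085], [0, 0, 0]],
  [0, [-0.001, 0.001, 0.1], [0, 0, 0]],
  [0, [-0.001, 0.001, 0.11], [0, 0, 0]],
  [0, [-0.001, 0.001, 0.117], [0, 0, 0]],
  [0, [-0.001, 0.001, 0.117], [0, 0, 0]],
  [0, [-0.001, 0.001, 0.117], [0, 0, 0]],
])

```text
time_s: 10.73
eef_pos: [0.5333, 0.1889, 0.0415]
orientation: [0.043, 0.999, 0.0, 0.001]
contact_force: [-0.3, -0.2, -1.7]
grip_width: 0.64
finger_force: 48.9
```

drive_effector([
  [0.75, [0, 0, 0], [0, 0, 0]],
  [0.75, [0, 0, 0], [0, 0, 0]],
  [0.8, [0, 0, 0], [0, 0, 0]],
  [0.9, [0, 0, -0.01], [0, 0, 0]],
  [1, [0, 0, -0.04], [0, 0, 0]],
  [1, [0, 0, -0.08], [0, 0, 0]],
  [1, [0, 0, -0.12], [0, 0, 0]],
  [1, [0, 0, -0.12], [0, 0, 0]],
])

```text
time_s: 11.4
eef_pos: [0.5366, 0.1909, 0.1694]
orientation: [0.043, 0.999, 0.003, 0.005]
contact_force: [1.6, -0.5, 0.4]
grip_width: 1.0
finger_force: 0.0
```

```bash
python3 -c "
from h import *
off([.43,.3615,.16])"
```

```text
tcp [0.5366 0.1909 0.1694] yawy 85.1 d tool [0.1209 0.1608 0.0092] t 11.4
```

drive_effector([
  [1, [0.024, 0.032, 0], [0, 0, -0.1]],
  [1, [0.048, 0.064, 0], [0, 0, -0.2]],
  [1, [0.072, 0.096, 0], [0, 0, -0.3]],
  [1, [0.096, 0.128, 0], [0, 0, -0.4]],
  [1, [0.115, 0.152, 0], [0, 0, -0.5]],
  [1, [0.119, 0.158, 0], [0, 0, -0.52]],
  [1, [0.119, 0.158, 0], [0, 0, -0.52]],
  [1, [0.119, 0.158, 0], [0, 0, -0.52]],
])

```text
time_s: 12.07
eef_pos: [0.4277, 0.3567, 0.1613]
orientation: [-0.215, 0.977, -0.0, 0.0]
contact_force: [0.2, 0.1, 0.2]
grip_width: 1.0
finger_force: 0.0
```

```bash
python3 -c "
from h import *
off([.43,.3615,.053]);print(manip.get_state()['qpos'].round(2), plane('top',(150,235),.1))
i=capture('top')[...,::-1];cv2.imwrite('pics/t2.png',cv2.resize(i[190:310,60:260],(800,480),interpolation=2))"
```

```text
tcp [0.4277 0.3567 0.1613] yawy 114.9 d tool [-0.004   0.0035  0.1083] t 12.0667
[-0.82  0.37  0.04  1.85 -0.02  0.93  1.24] [0.507393   0.32751996 0.1       ]
```

View pics/t2.png

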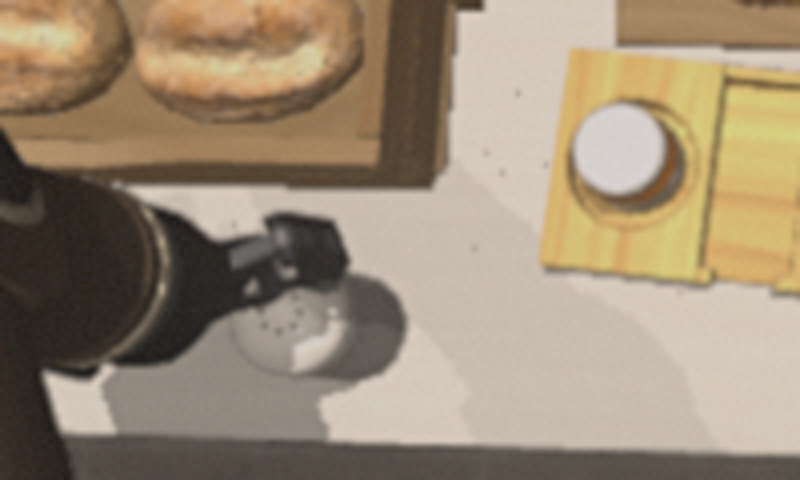

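The jar sits in its well at crop (620,155). The shaker's holes are at full-image (130.5,268.8), which agrees with (0.429, 0.3605). Descending.

drive_effector([
  [1, [-0.0035, 0.002, 0.02], [0, 0, 0]],
  [1, [-0.0035, 0.002, 0.035], [0, 0, 0]],
  [1, [-0.0035, 0.002, 0.05], [0, 0, 0]],
  [1, [-0.0035, 0.002, 0.06], [0, 0, 0]],
  [1, [-0.0035, 0.002, 0.06], [0, 0, 0]],
])

```text
time_s: 12.53
eef_pos: [0.4298, 0.358, 0.0989]
orientation: [-0.214, 0.977, -0.001, -0.001]
contact_force: [-0.7, 0.3, 1.0]
grip_width: 1.001
finger_force: 0.0
```

drive_effector([
  [1, [0, 0, 0.015], [0, 0, 0]],
  [1, [0, 0, 0.03], [0, 0, 0]],
  [1, [0, 0, 0.04], [0, 0, 0]],
  [1, [0, 0, 0.047], [0, 0, 0]],
  [1, [0, 0, 0.047], [0, 0, 0]],
  [1, [0, 0, 0.047], [0, 0, 0]],
])

```text
time_s: 13.03
eef_pos: [0.4299, 0.3603, 0.054]
orientation: [-0.216, 0.976, -0.0, 0.0]
contact_force: [-0.3, 0.2, -0.7]
grip_width: 1.0
finger_force: 0.0
```

```bash
python3 -c "
from h import *
off([.429,.3605,.053])"
```

```text
tcp [0.4299 0.3603 0.054 ] yawy 114.9 d tool [0.0007 0.0006 0.001 ] t 13.0333
```

drive_effector([
  [0, [0, 0, 0], [0, 0, 0]],
  [0, [0, 0, 0], [0, 0, 0]],
  [0, [0, 0, 0], [0, 0, 0]],
  [0, [0, 0, 0], [0, 0, 0]],
  [0, [0, 0, 0], [0, 0, 0]],
  [0, [0, 0, 0], [0, 0, 0]],
  [0, [0, 0, 0], [0, 0, 0]],
], clamp_n=50)

```text
time_s: 13.62
eef_pos: [0.4301, 0.3612, 0.055]
orientation: [-0.216, 0.976, 0.001, 0.001]
contact_force: [-1.1, 0.4, 5.9]
grip_width: 0.783
finger_force: 55.5
```

drive_effector([
  [0, [0, 0, -0.02], [0, 0, 0]],
  [0, [0, 0, -0.05], [0, 0, 0]],
  [0, [0, 0, -0.08], [0, 0, 0]],
  [0, [0, 0, -0.11], [0, 0, 0]],
  [0, [0, 0, -0.13], [0, 0, 0]],
  [0, [0, 0, -0.13], [0, 0, 0]],
  [0, [0, 0, -0.13], [0, 0, 0]],
])

```text
time_s: 14.2
eef_pos: [0.4299, 0.3607, 0.1847]
orientation: [-0.216, 0.976, 0.001, 0.001]
contact_force: [-0.4, 0.6, -3.1]
grip_width: 0.784
finger_force: 57.2
```

```bash
python3 -c "
from h import *
off([.5132,-.0257,.19])"
```

```text
tcp [0.4299 0.3607 0.1847] yawy 114.9 d tool [ 0.0874 -0.3855 -0.0058] t 14.2
```

drive_effector([
  [0, [0.006, -0.025, 0], [0, 0, 0.11]],
  [0, [0.014, -0.06, 0], [0, 0, 0.22]],
  [0, [0.023, -0.1, 0], [0, 0, 0.34]],
  [0, [0.032, -0.14, 0], [0, 0, 0.46]],
  [0, [0.041, -0.18, 0], [0, 0, 0.58]],
  [0, [0.05, -0.22, 0], [0, 0, 0.7]],
  [0, [0.059, -0.26, 0], [0, 0, 0.82]],
  [0, [0.068, -0.3, 0], [0, 0, 0.94]],
  [0, [0.077, -0.34, 0], [0, 0, 1.06]],
  [0, [0.084, -0.37, 0], [0, 0, 1.18]],
])

```text
time_s: 15.03
eef_pos: [0.5085, -0.0144, 0.1823]
orientation: [0.368, 0.93, -0.001, -0.001]
contact_force: [0.1, 1.0, -2.4]
grip_width: 0.782
finger_force: 57.2
```

drive_effector([
  [0, [0, 0, 0], [0, 0, 0.12]],
  [0, [0, 0, 0], [0, 0, 0.24]],
  [0, [0, 0, 0], [0, 0, 0.36]],
  [0, [0, 0, 0], [0, 0, 0.48]],
  [0, [0, 0, 0], [0, 0, 0.6]],
  [0, [0, 0, 0], [0, 0, 0.677]],
  [0, [0, 0, 0], [0, 0, 0.677]],
  [0, [0, 0, 0], [0, 0, 0.677]],
])

```text
time_s: 15.7
eef_pos: [0.5085, -0.0104, 0.1825]
orientation: [0.651, 0.759, -0.001, -0.001]
contact_force: [-0.0, 0.8, -2.9]
grip_width: 0.787
finger_force: 57.3
```

```bash
python3 -c "
from h import *
off([.5132,-.0257,.064])"
```

```text
tcp [ 0.5085 -0.0104  0.1825] yawy 8.7 d tool [-0.0158  0.0026  0.1185] t 15.7
```

drive_effector([
  [0, [-0.016, 0.0026, 0], [0, 0, 0]],
  [0, [-0.016, 0.0026, 0.02], [0, 0, 0]],
  [0, [-0.016, 0.0026, 0.05], [0, 0, 0]],
  [0, [-0.016, 0.0026, 0.07], [0, 0, 0]],
  [0, [-0.016, 0.0026, 0.09], [0, 0, 0]],
  [0, [-0.016, 0.0026, 0.105], [0, 0, 0]],
  [0, [-0.016, 0.0026, 0.1175], [0, 0, 0]],
  [0, [-0.016, 0.0026, 0.1185], [0, 0, 0]],
  [0, [-0.016, 0.0026, 0.1185], [0, 0, 0]],
  [0, [-0.016, 0.0026, 0.1185], [0, 0, 0]],
])

```text
time_s: 16.53
eef_pos: [0.5141, -0.0261, 0.0653]
orientation: [0.652, 0.758, -0.0, -0.0]
contact_force: [-0.2, -0.2, -1.6]
grip_width: 0.781
finger_force: 56.2
```

drive_effector([
  [0.85, [0, 0, 0], [0, 0, 0]],
  [0.85, [0, 0, 0], [0, 0, 0]],
  [0.9, [0, 0, 0], [0, 0, 0]],
  [1, [0, 0, 0], [0, 0, 0]],
  [1, [0, 0, -0.03], [0, 0, 0]],
  [1, [0, 0, -0.07], [0, 0, 0]],
  [1, [0, 0, -0.11], [0, 0, 0]],
  [1, [0, 0, -0.13], [0, 0, 0]],
  [1, [0, 0, -0.13], [0, 0, 0]],
])

```text
time_s: 17.28
eef_pos: [0.5171, -0.0262, 0.2003]
orientation: [0.653, 0.758, 0.003, 0.003]
contact_force: [1.0, -0.2, 0.6]
grip_width: 0.998
finger_force: 0.0
```

```bash
python3 -c "
from h import *
off([.482,-.445,.12])"
```

```text
tcp [ 0.5171 -0.0262  0.2003] yawy 8.5 d tool [-0.409  -0.0975  0.0794] t 17.2833
```

drive_effector([
  [1, [-0.035, -0.008, 0], [0, 0, -0.12]],
  [1, [-0.075, -0.018, 0], [0, 0, -0.24]],
  [1, [-0.115, -0.027, 0], [0, 0, -0.36]],
  [1, [-0.155, -0.037, 0], [0, 0, -0.48]],
  [1, [-0.195, -0.046, 0], [0, 0, -0.6]],
  [1, [-0.235, -0.056, 0], [0, 0, -0.72]],
  [1, [-0.275, -0.066, 0], [0, 0, -0.84]],
  [1, [-0.315, -0.075, 0], [0, 0, -0.96]],
  [1, [-0.355, -0.085, 0], [0, 0, -1.08]],
  [1, [-0.39, -0.093, 0], [0, 0, -1.2]],
])

```text
time_s: 18.12
eef_pos: [0.4812, -0.4099, 0.1949]
orientation: [0.126, 0.992, 0.0, -0.0]
contact_force: [2.6, -0.1, 1.5]
grip_width: 1.004
finger_force: 0.0
```

drive_effector([
  [0.7, [0, 0, 0.02], [0, 0, -0.076]],
  [0.7, [0, 0, 0.05], [0, 0, -0.076]],
  [0.7, [0, 0, 0.08], [0, 0, -0.076]],
  [0.7, [0, 0, 0.08], [0, 0, -0.076]],
  [0.7, [0, 0, 0.08], [0, 0, -0.076]],
])

```text
time_s: 18.53
eef_pos: [0.4807, -0.4077, 0.114]
orientation: [0.092, 0.996, 0.001, -0.002]
contact_force: [0.3, 0.3, -0.1]
grip_width: 0.705
finger_force: 0.0
```

```bash
python3 -c "
from h import *
off([.482,-.445,.003])
for n in('top','scene'):cv2.imwrite(f'pics/{n}3.png',capture(n)[...,::-1])
t=cv2.imread('pics/top3.png');s=cv2.imread('pics/scene3.png')
f=lambda i,x,y,w,h:cv2.resize(i[y:y+h,x:x+w],(400,300),interpolation=2)
cv2.imwrite('pics/c3.png',np.vstack([np.hstack([f(t,270,195,112,84),f(t,400,190,120,90)]),np.hstack([f(s,230,190,160,120),f(s,380,220,120,90)])]))"
```

```text
tcp [ 0.4807 -0.4077  0.114 ] yawy 79.4 d tool [-0.0085 -0.0366  0.1109] t 18.5333
```

View pics/c3.png

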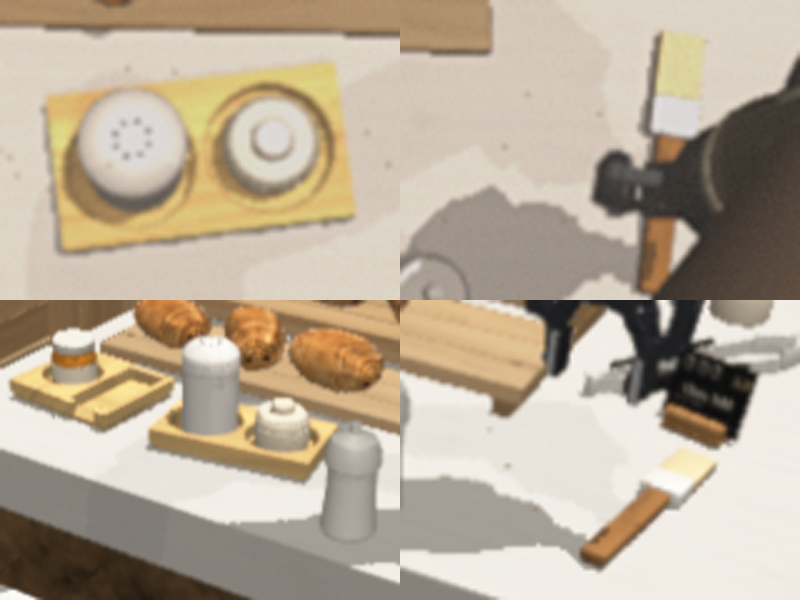

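Shaker and timer stand upright in the bench wells (crop (132,140) and (272,140)) and the jar is in its well. The pourer hasn't moved. Now the brush.

drive_effector([
  [0.7, [-0.0085, -0.036, 0], [0, 0, -0.038]],
  [0.7, [-0.0085, -0.0366, 0.03], [0, 0, -0.038]],
  [0.7, [-0.0085, -0.0366, 0.06], [0, 0, -0.038]],
  [0.7, [-0.0085, -0.0366, 0.08], [0, 0, -0.038]],
  [0.7, [-0.0085, -0.0366, 0.09], [0, 0, -0.038]],
  [0.7, [-0.0085, -0.0366, 0.09], [0, 0, -0.038]],
])

```text
time_s: 19.13
eef_pos: [0.4833, -0.4455, 0.0247]
orientation: [0.073, 0.997, 0.0, -0.001]
contact_force: [-0.7, -0.3, 0.6]
grip_width: 0.697
finger_force: 0.0
```

```bash
python3 -c "
from h import *
off([.482,-.445,.003])"
```

```text
tcp [ 0.4833 -0.4455  0.0247] yawy 81.7 d tool [0.0014 0.0002 0.0217] t 19.1333
```

drive_effector([
  [0.6, [0.001, 0, 0.01], [0, 0, 0]],
  [0.5, [0.001, 0, 0.018], [0, 0, 0]],
  [0.5, [0.001, 0, 0.0205], [0, 0, 0]],
  [0.5, [0.001, 0, 0.0205], [0, 0, 0]],
  [0, [0.001, 0, 0.0205], [0, 0, 0]],
  [0, [0.001, 0, 0.0205], [0, 0, 0]],
  [0, [0.001, 0, 0.0205], [0, 0, 0]],
  [0, [0.001, 0, 0.0205], [0, 0, 0]],
  [0, [0.001, 0, 0.0205], [0, 0, 0]],
  [0, [0.001, 0, 0.0205], [0, 0, 0]],
], clamp_n=50)

```text
time_s: 19.97
eef_pos: [0.4828, -0.4463, 0.0056]
orientation: [0.073, 0.997, -0.0, 0.001]
contact_force: [-0.5, 0.4, 5.5]
grip_width: 0.241
finger_force: 49.5
```

drive_effector([
  [0, [0, 0, -0.02], [0, 0, 0]],
  [0, [0, 0, -0.05], [0, 0, 0]],
  [0, [0, 0, -0.09], [0, 0, 0]],
  [0, [0, 0, -0.13], [0, 0, 0]],
  [0, [0, 0, -0.16], [0, 0, 0]],
  [0, [0, 0, -0.18], [0, 0, 0]],
  [0, [0, 0, -0.18], [0, 0, 0]],
])

```text
time_s: 20.55
eef_pos: [0.484, -0.4478, 0.1902]
orientation: [0.073, 0.997, -0.002, 0.003]
contact_force: [0.4, -0.9, -0.0]
grip_width: 0.234
finger_force: 49.1
```

```bash
python3 -c "
from h import *
o=np.array([.5295,.156]);y=np.radians(-4.9);M=np.array([[np.cos(y),-np.sin(y)],[np.sin(y),np.cos(y)]])
p=o+M@[-.098,-.043];print('hold',p,'origin',o+M@[-.048,-.043]);off([*p,.18])
i=capture('scene')[...,::-1];cv2.imwrite('pics/s4.png',i[100:340,260:580])"
```

```text
hold [0.42818523 0.12152801] origin [0.4780025  0.11725716]
tcp [ 0.484  -0.4478  0.1902] yawy 81.6 d tool [0.1383 0.5551 0.0071] t 20.55
```

View pics/s4.png

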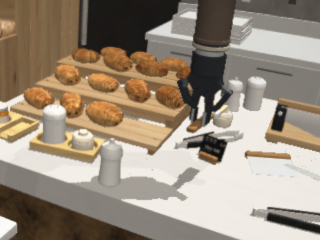

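The brush is lifted in the gripper (195,127), the pourer (110,165) still stands, and both bench-tray items look fine. Carrying it to the glazing tray.

drive_effector([
  [0, [0.006, 0.025, 0], [0, 0, 0]],
  [0, [0.015, 0.06, 0], [0, 0, 0]],
  [0, [0.024, 0.098, 0], [0, 0, 0]],
  [0, [0.034, 0.136, 0], [0, 0, 0]],
  [0, [0.043, 0.174, 0], [0, 0, 0]],
  [0, [0.053, 0.212, 0], [0, 0, 0]],
  [0, [0.062, 0.25, 0], [0, 0, 0]],
  [0, [0.072, 0.288, 0], [0, 0, 0]],
  [0, [0.081, 0.326, 0], [0, 0, 0]],
  [0, [0.09, 0.364, 0], [0, 0, -0.03]],
])

```text
time_s: 21.43
eef_pos: [0.4447, -0.0707, 0.1836]
orientation: [0.058, 0.998, -0.0, -0.001]
contact_force: [0.2, 0.9, -0.4]
grip_width: 0.243
finger_force: 49.1
```

drive_effector([
  [0, [0.009, 0.037, 0], [0, 0, -0.031]],
  [0, [0.018, 0.074, 0], [0, 0, -0.031]],
  [0, [0.027, 0.11, 0], [0, 0, -0.031]],
  [0, [0.036, 0.145, 0], [0, 0, -0.031]],
  [0, [0.045, 0.175, 0], [0, 0, -0.031]],
  [0, [0.048, 0.19, 0], [0, 0, -0.031]],
  [0, [0.048, 0.19, 0.03], [0, 0, -0.031]],
  [0, [0.048, 0.19, 0.06], [0, 0, -0.031]],
  [0, [0.048, 0.19, 0.06], [0, 0, -0.031]],
  [0, [0.048, 0.19, 0.06], [0, 0, -0.031]],
])

```text
time_s: 22.27
eef_pos: [0.4188, 0.1209, 0.1232]
orientation: [0.043, 0.999, -0.001, -0.003]
contact_force: [-1.4, -1.1, 0.5]
grip_width: 0.239
finger_force: 49.2
```

```bash
python3 -c "
from h import *
off([.428,.1215,.05])
for n in('top','scene'):cv2.imwrite(f'pics/{n}5.png',capture(n)[...,::-1])
t=cv2.imread('pics/top5.png');s=cv2.imread('pics/scene5.png')
f=lambda i,x,y,w,h:cv2.resize(i[y:y+h,x:x+w],(400,400),interpolation=2)
cv2.imwrite('pics/c5.png',np.hstack([f(t,180,180,110,110),f(s,210,150,120,120)]))"
```

```text
tcp [0.4188 0.1209 0.1232] yawy 85.1 d tool [-0.0095  0.0016  0.0732] t 22.2667
```

View pics/c5.png

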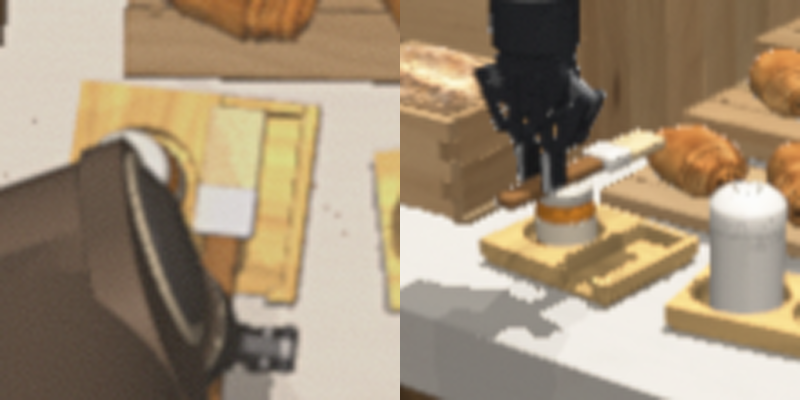

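The brush is held level with its bristles pointing back, and the jar is upright in its well. Lowering.

drive_effector([
  [0, [-0.009, 0.001, 0.02], [0, 0, 0]],
  [0, [-0.009, 0.001, 0.045], [0, 0, 0]],
  [0, [-0.009, 0.001, 0.065], [0, 0, 0]],
  [0, [-0.009, 0.001, 0.075], [0, 0, 0]],
  [0, [-0.009, 0.001, 0.075], [0, 0, 0]],
  [0, [-0.009, 0.001, 0.075], [0, 0, 0]],
])

```text
time_s: 22.87
eef_pos: [0.4304, 0.1219, 0.0507]
orientation: [0.043, 0.999, 0.0, 0.0]
contact_force: [0.8, 0.0, -0.6]
grip_width: 0.237
finger_force: 49.2
```

```bash
python3 -c "
from h import *
off([.428,.1215,.0145])
t=capture('top')[...,::-1].copy()
c=blob(t,(20,40,120),(38,140,255),(225,205,40,40))
cv2.imwrite('pics/c6.png',cv2.resize(t[190:280,180:300],(800,600),interpolation=2))"
```

```text
tcp [0.4304 0.1219 0.0507] yawy 85.1 d tool [ 0.0024 -0.0006  0.0362] t 22.8667
```

View pics/c6.png

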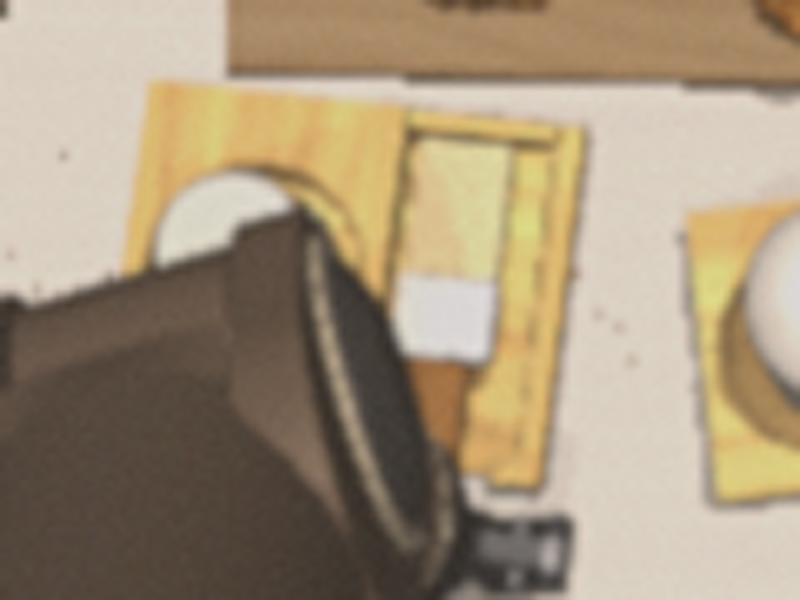

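```bash
python3 -c "
from h import *
o=np.array([.5295,.156]);y=np.radians(-4.9);M=np.array([[np.cos(y),-np.sin(y)],[np.sin(y),np.cos(y)]])
for n,p,z in [('bristle tip',(462,140),.055),('bristle/ferrule',(448,277),.058),('ferrule/handle',(440,360),.06)]:
    w=plane('top',(p[0]/6.667+180,p[1]/6.667+190),z);print(n,(M.T@(w[:2]-o)).round(4))"
```

```text
bristle tip [ 0.0513 -0.0417]
bristle/ferrule [ 0.0013 -0.0438]
ferrule/handle [-0.0285 -0.0452]
```

The brush lines up with the bay: tip at tray x +51, lateral -42 to -45 mm. I'll set it down and let go.

drive_effector([
  [0, [0.001, 0, 0.015], [0, 0, 0]],
  [0, [0.001, 0, 0.028], [0, 0, 0]],
  [0, [0.001, 0, 0.036], [0, 0, 0]],
  [0, [0.001, 0, 0.037], [0, 0, 0]],
  [0, [0.001, 0, 0.037], [0, 0, 0]],
  [0, [0.001, 0, 0.037], [0, 0, 0]],
])

```text
time_s: 23.42
eef_pos: [0.4293, 0.1221, 0.0136]
orientation: [0.043, 0.999, 0.0, 0.001]
contact_force: [0.3, -0.2, -0.7]
grip_width: 0.24
finger_force: 49.3
```

drive_effector([
  [0.35, [0, 0, 0], [0, 0, 0]],
  [0.5, [0, 0, 0], [0, 0, 0]],
  [0.6, [0, 0, 0], [0, 0, 0]],
  [0.6, [0, 0, -0.005], [0, 0, 0]],
  [0.7, [0, 0, -0.03], [0, 0, 0]],
  [0.7, [0, 0, -0.07], [0, 0, 0]],
  [0.7, [0, 0, -0.11], [0, 0, 0]],
  [0.7, [0, 0, -0.15], [0, 0, 0]],
])

```text
time_s: 24.08
eef_pos: [0.428, 0.1215, 0.1648]
orientation: [0.043, 0.999, -0.0, -0.0]
contact_force: [2.0, 1.0, -1.0]
grip_width: 0.701
finger_force: 0.0
```

drive_effector([
  [0.7, [0, 0, -0.03], [0, 0, 0]],
  [0.7, [0.02, -0.04, -0.06], [0, 0, 0]],
  [0.7, [0.03, -0.08, -0.06], [0, 0, 0]],
  [0.7, [0.03, -0.12, -0.06], [0, 0, 0]],
  [0.7, [0.03, -0.16, -0.06], [0, 0, 0]],
  [0.7, [0.03, -0.2, -0.06], [0, 0, 0]],
  [0.7, [0.03, -0.2, -0.06], [0, 0, 0]],
])

```text
time_s: 24.67
eef_pos: [0.3804, -0.081, 0.2237]
orientation: [0.046, 0.999, -0.0, 0.001]
contact_force: [-0.5, 0.1, 0.3]
grip_width: 0.701
finger_force: 0.0
```

```bash
python3 -c "
from h import *
for n in('top','scene'):cv2.imwrite(f'pics/{n}7.png',capture(n)[...,::-1])
t=cv2.imread('pics/top7.png');s=cv2.imread('pics/scene7.png')
f=lambda i,x,y,w,h:cv2.resize(i[y:y+h,x:x+w],(400,300),interpolation=2)
cv2.imwrite('pics/c7.png',np.vstack([np.hstack([f(t,180,190,120,90),f(t,280,190,160,120)]),np.hstack([f(s,220,190,100,75),f(s,260,190,160,120)])]))"
```

```text
(no output)
```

View pics/c7.png

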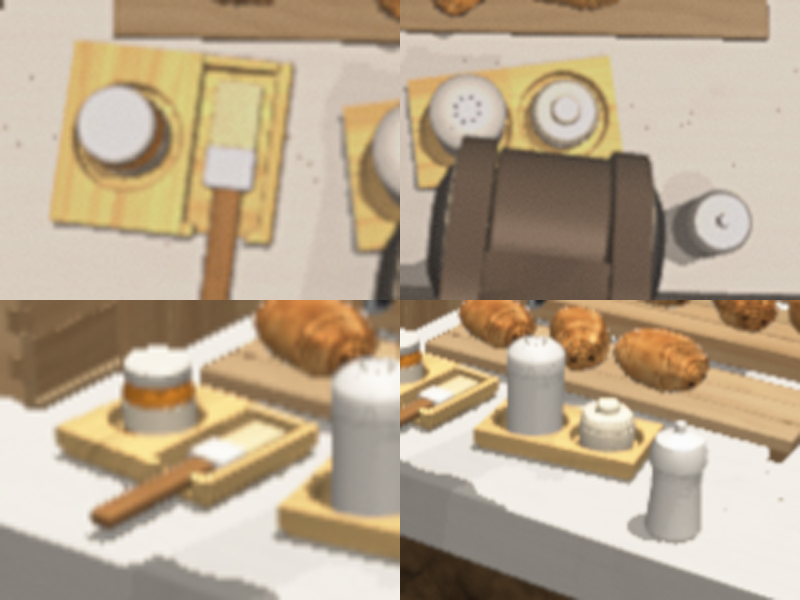

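Everything looks seated: jar (117,125), brush (235,130), shaker (468,110), timer (565,110), and the pourer unmoved (722,222). A last numeric check before handing in.

```bash
python3 -c "
from h import *
def fr(o,yd,w):
    y=np.radians(yd);return np.array([[np.cos(y),np.sin(y)],[-np.sin(y),np.cos(y)]])@(w[:2]-np.array(o))
g=([.5295,.156],-4.9);b=([.5202,-.0722],8.5)
for n,f,(u,v),z in [('tip',g,(180+240/3.333,190+80/3.333),.02),('fer',g,(180+228/3.333,190+190/3.333),.024)]: print(n,fr(*f,plane('top',(u,v),z)).round(4))
for n,f,sc,tp in [('jar',g,(220+158/4,190+55/4),(180+117/3.333,190+125/3.333)),('flour',b,(260+136/2.5,190+41/2.5),(280+68/2.5,190+108/2.5)),('timer',b,(260+207/2.5,190+105/2.5),(280+165/2.5,190+110/2.5)),('pourer',([.4226,-.2559],0),(260+281/2.5,190+127/2.5),(280+321/2.5,190+222/2.5))]:
    X,e=two(sc,tp);print(n,X.round(4),e.round(4),fr(*f,X).round(4))"
```

```text
tip [ 0.0513 -0.0433]
fer [-0.0308 -0.0458]
jar [0.5311 0.1839 0.0801] 0.0006 [-0.0008  0.0279]
flour [ 0.5149 -0.0299  0.1266] 0.0019 [0.001  0.0427]
timer [ 0.5253 -0.1191  0.0651] 0.0006 [-0.0019 -0.0471]
pourer [ 0.4216 -0.2557  0.1187] 0.003 [-0.001   0.0002]
```

```bash
python3 -c "
from plant import manip, capture, camera_info, sign_off
print(sign_off())"
```

```text
the job is handed in; nothing more can be done
None
```

I handed the job in at about 25 s of the 102 s allowed; the hand-in gave no verdict, but my last camera check put the shaker, timer, jar and brush in their wells and bay within tolerance, and the sugar pourer about 1 mm from its start.

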